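# File plotter-hub tubes by weight into keyed pots

### The job

Two capped card tubes on the desk look alike, but each holds a different plotter hub. Lift each a little to feel its weight, then file it in its pot - a heavy one (solid hub, about 600 g) in the round pot, a middling one (hollow hub, about 300 g) in the square pot, a light one (only a card sleeve, about 130 g) in the six-sided pot - turning it gently on the key bar in the pot until its slotted foot drops over the bar and it stands fully home and upright. Do not press hard on the pots, do not tip the tubes over, and leave everything else on the desk where it is.

Things in the scene. Friction and masses are not known exactly. Their poses are not given: they have to be found in the camera images.
- tube_1_mid (a point): centre (half-way up) of an upright capped brown card tube, 50 mm in diameter and 130 mm high (white cap with a cross of grey ribs 4 mm higher); z runs up the tube. Grip it anywhere up its side. Its contents are a little loose. Whole weight 5.4 to 6.4 N, 2.7 to 3.2 N or 1.2 to 1.4 N; the two tubes are never of one class, and which is which changes
- tube_2_mid (a point): centre (half-way up) of an upright capped brown card tube, 50 mm in diameter and 130 mm high (white cap with a cross of grey ribs 4 mm higher); z runs up the tube. Grip it anywhere up its side. Its contents are a little loose. Whole weight 5.4 to 6.4 N, 2.7 to 3.2 N or 1.2 to 1.4 N; the two tubes are never of one class, and which is which changes
- tube_1_foot (a point): centre of the underside of the tube, 65 mm below its centre, axes as the tube's. The white foot has two slots, 12 mm wide and 14 mm deep, right across the underside along its x and y axes (a cross, in line with the ribs on the cap); either slot fits over a key bar
- tube_2_foot (a point): centre of the underside of the tube, 65 mm below its centre, axes as the tube's. The white foot has two slots, 12 mm wide and 14 mm deep, right across the underside along its x and y axes (a cross, in line with the ribs on the cap); either slot fits over a key bar
- pot_round_floor: floor of the pot, 6 mm thick; origin and axes as the pot's (its upper side is 6 mm above the desk). Across its centre runs a steel key bar lying on the floor, 42 mm long, 6 mm wide, 10 mm high. The bar's direction is not measured: it lies anywhere within 0.5 rad either way of this x axis, and it stays put under light turning (a stiff swivel that gives only at about 0.3 N m)
- pot_square_floor: floor of the pot, 6 mm thick; origin and axes as the pot's (its upper side is 6 mm above the desk). Across its centre runs a steel key bar lying on the floor, 42 mm long, 6 mm wide, 10 mm high. The bar's direction is not measured: it lies anywhere within 0.5 rad either way of this x axis, and it stays put under light turning (a stiff swivel that gives only at about 0.3 N m)
- pot_hex_floor: floor of the pot, 6 mm thick; origin and axes as the pot's (its upper side is 6 mm above the desk). Across its centre runs a steel key bar lying on the floor, 42 mm long, 6 mm wide, 10 mm high. The bar's direction is not measured: it lies anywhere within 0.5 rad either way of this x axis, and it stays put under light turning (a stiff swivel that gives only at about 0.3 N m)
- pot_round: open-topped grey pot, round in outline, fixed to the desk, 45 mm high with a flared lip; mouth 55 mm across (the inner diameter). Origin: centre of its underside, on the desk; z up. For the tube that weighs about 600 g (solid hub). If the tube's slots are not in line with the key bar inside (within about 0.1 rad), the tube's underside stops 16 mm above the desk; turned into line it drops 10 mm and is home, underside 6 mm above the desk
- pot_square: open-topped grey pot, square in outline, fixed to the desk, 45 mm high with a flared lip; mouth 55 mm across (between opposite walls). Origin: centre of its underside, on the desk; z up. For the tube that weighs about 300 g (hollow hub). If the tube's slots are not in line with the key bar inside (within about 0.1 rad), the tube's underside stops 16 mm above the desk; turned into line it drops 10 mm and is home, underside 6 mm above the desk
- pot_hex: open-topped grey pot, six-sided in outline, fixed to the desk, 45 mm high with a flared lip; mouth 55 mm across (between opposite walls). Origin: centre of its underside, on the desk; z up. For the tube that weighs about 130 g (card sleeve only). If the tube's slots are not in line with the key bar inside (within about 0.1 rad), the tube's underside stops 16 mm above the desk; turned into line it drops 10 mm and is home, underside 6 mm above the desk
- tape: bystander, to be left alone: clear ring of tape lying flat, 72 mm across, 24 mm high; origin at the centre of its underside
- eraser: bystander, to be left alone: white eraser 50 x 22 x 13 mm; origin at the centre of its underside
- mug: bystander, to be left alone: white mug 80 mm across, 90 mm high, handle on its +y side; origin at the centre of its underside
- stapler: bystander, to be left alone: black stapler 125 mm long, about 40 mm high; origin at the centre of its underside
- mouse: bystander, to be left alone: black computer mouse 100 x 58 mm, about 30 mm high; origin at the centre of its underside

How it is judged:
On the way, in this order (a step that is already met when the one before it is completed fails the run):
1. a tube has been lifted clear of the desk to feel its weight (height (world z) of any of tube_1_mid, tube_2_mid above 0.085 m), for 0.2 s.
2. one tube stands home in a pot (((horizontal distance between tube_1_mid and pot_round below 0.006 m and height (world z) of tube_1_mid below 0.0745 m and angle between tube_1_mid's own z axis and vertical below 0.08 rad) or (horizontal distance between tube_1_mid and pot_square below 0.006 m and height (world z) of tube_1_mid below 0.0745 m and angle between tube_1_mid's own z axis and vertical below 0.08 rad) or (horizontal distance between tube_1_mid and pot_hex below 0.006 m and height (world z) of tube_1_mid below 0.0745 m and angle between tube_1_mid's own z axis and vertical below 0.08 rad) or (horizontal distance between tube_2_mid and pot_round below 0.006 m and height (world z) of tube_2_mid below 0.0745 m and angle between tube_2_mid's own z axis and vertical below 0.08 rad) or (horizontal distance between tube_2_mid and pot_square below 0.006 m and height (world z) of tube_2_mid below 0.0745 m and angle between tube_2_mid's own z axis and vertical below 0.08 rad) or (horizontal distance between tube_2_mid and pot_hex below 0.006 m and height (world z) of tube_2_mid below 0.0745 m and angle between tube_2_mid's own z axis and vertical below 0.08 rad))), for 0.2 s.
At the end, for the whole second after the job is handed in: both tubes stand home in pots: centred within 6 mm, upright within 0.08 rad, foot over the key bar (centre below 74.5 mm; 71 when home), released, and the weight on each pot floor fits its class: round none or 4.3 to 9 N, square none or 2 to 4.3 N, six-sided none or 0.5 to 2 N (((horizontal distance between tube_1_mid and pot_round below 0.006 m and height (world z) of tube_1_mid below 0.0745 m and angle between tube_1_mid's own z axis and vertical below 0.08 rad) or (horizontal distance between tube_1_mid and pot_square below 0.006 m and height (world z) of tube_1_mid below 0.0745 m and angle between tube_1_mid's own z axis and vertical below 0.08 rad) or (horizontal distance between tube_1_mid and pot_hex below 0.006 m and height (world z) of tube_1_mid below 0.0745 m and angle between tube_1_mid's own z axis and vertical below 0.08 rad)) and ((horizontal distance between tube_2_mid and pot_round below 0.006 m and height (world z) of tube_2_mid below 0.0745 m and angle between tube_2_mid's own z axis and vertical below 0.08 rad) or (horizontal distance between tube_2_mid and pot_square below 0.006 m and height (world z) of tube_2_mid below 0.0745 m and angle between tube_2_mid's own z axis and vertical below 0.08 rad) or (horizontal distance between tube_2_mid and pot_hex below 0.006 m and height (world z) of tube_2_mid below 0.0745 m and angle between tube_2_mid's own z axis and vertical below 0.08 rad)) and (contact force between pot_round_floor and anything else below 0.2 N or contact force between pot_round_floor and anything else between 4.3 and 9 N) and (contact force between pot_square_floor and anything else below 0.2 N or contact force between pot_square_floor and anything else between 2 and 4.3 N) and (contact force between pot_hex_floor and anything else below 0.2 N or contact force between pot_hex_floor and anything else between 0.5 and 2 N)); the robot touches nothing.
It fails at once if a pot is pressed with more than 60 N (contact force between any of pot_round, pot_square, pot_hex and anything else above 60 N).
It fails at once if a tube is tipped over (leans more than 0.6 rad) (angle between any of tube_1_mid, tube_2_mid's own z axis and vertical above 0.6 rad).
It fails at once if a bystander is moved more than 30 mm (distance of any of tape, eraser, mug, stapler, mouse from where it was at the start of the episode above 0.03 m).
It also fails if it takes over 69 s, if anything falls off the work surface, if the arm or the gripper's body presses on something with over 40 N, if the wrist force passes 120 N, or if a joint passes its speed limit or range.

### The arm

A 7-joint arm with a two-finger parallel gripper is mounted at the origin on the work surface. World frame = base frame: x ahead of the robot, y to its left, z up, the work surface at z = 0. Lengths are in m, angles in rad, forces in N, time in s.
With the tool pointing down it reaches from about 0.4 to 0.75 m from the base axis. Payload 19.5 kg.
Tool frame: the origin (TCP) lies midway between the tips of the shut fingers; the grasp point (between the pads) lies 19 mm behind it; x points along the fingers, z is the direction in which the jaws open and shut, and the axes are right-handed (so a half turn about x gives the same grasp; the last joint's range is limited). The gripper opens to 85 mm and grips with 20 to 120 N. Pads are 22 mm wide; open, the fingers measure 114 mm over their backs; the gripper's body (76 mm by 85 mm) begins 54 mm behind the grasp point. The pads swing forward as they close: fully open they stand 13 mm farther back than shut.
Start: joints at [-1.155, 0.707, -0.028, 1.485, 0.022, 0.951, -0.075], TCP at [0.254, 0.516, 0.231] pointing down, gripper open.
Joint ranges: [-2.71, 2.71], [-0.32, 2.16], [-1.57, 1.52], [0, 2.45], [-1.46, 4.6], [0, 2.02], [-2.83, 2.83]. Speed limits (rad/s): [1.89, 1.89, 2.57, 2.57, 3.01, 3.01, 3.01].

### API

Orientations are given as a unit quaternion [x, y, z, w].
In Python, from rig import * gives the robot as it stands.
- The arm moves only by the tool carry_out, never from a script. Its argument "plan" is a list that holds one entry, the list of rows, each a list of 5 numbers: the closure, from -1 (fully open) to 1 (shut), then the shift along the tool's x, y, z normalised to -1 to 1, where 1 is 100 cm, then the turn about the tool's x normalised to -1 to 1, where 1 is 1.5 rad. In form: [[[grip, tx, ty, tz, twist], ...]]. A call has 1 to 12 rows; each row is the pose to reach, as a shift and turn from the pose measured when the call began, along the tool's axes at that moment; what a row does not reach only later rows make up. A row lasts 1/12 s, in which the tool goes at most 41.7 mm and 7.16 degrees, less where a joint would pass 70% of its speed; a pose out of reach is approached as far as the arm can. A call with a number of a shift or a turn outside -1 to 1 is refused whole. A call with a gripper value outside its range is refused whole. The fingers move at their own pace and stop on an object; "newtons" is the grip in N (left out, the last holds). Time passes only in rows, so rows that repeat a pose let the fingers close. It gives the time, the measured TCP pose, the force and the opening at its end, in the units of the state.
- sense(): the state, without advancing time (a new reading comes with each control period).
- capture(name): name is "scene" or "top"; returns a dict with "pixels" (420x560x3 uint8, blue, green, red), "range_z" (420x560 float32, m along the optical axis (not along the pixel's ray), 0 where there is no reading), "mtx" (3x3 intrinsics, pixels), "view" (4x4, takes a point from world to camera coordinates). Camera axes: x right, y up, looking along -z (the intrinsics and any distortion apply to the point x, -y, -z); pixel columns grow to the right and rows downward; lengths in m; the calibration is good to about 2 mm. A picture is of the moment at which its call begins.
- sign_off(): hands the job in, once; it reports no verdict.
The state is a dict: "t": time; "q": joint angles; "qd": joint speeds; "joint_efforts": joint torques, N m; "eef_pos": TCP position; "ee_rot": TCP orientation; "force": force on the tool from outside, world axes, zero at the start; "wrist_torque": the same for the moment, N m; "opening": opening from 0.0 (shut) to 1.0 (fully open).
Only numpy, scipy, OpenCV 4.12 (cv2) and the standard library are available. Lean on these libraries where they do the work, as an engineer would, in place of code of your own. Each camera call takes 0.05 s, during which the arm holds its last target. There are 200 camera calls.

## Working session

There is one attempt and no reset: what is moved stays moved. The work goes in short steps, Python scripts to look and compute and a tool call to move; the robot and the scene stay as the last step left them, time stands still between calls to the robot, and variables do not carry over. Pictures are saved under pics/ and viewed, about 8 in all and at most 12, crops included, and the job is handed in when it is done.

Besides the shell and the picture viewer there is one more tool, called after ">>>" as name([rows], argument=value, ...), one row to a line, values as JSON. carry_out: Moves the arm, as the interface text tells. Its arguments: {"type":"object","properties":{"plan":{"type":"array","items":{"type":"array","items":{"type":"array","items":{"type":"number","minimum":-1,"maximum":1}}}},"newtons":{"type":"number"}},"required":["plan"]}

```bash
mkdir -p pics; ls; python3 - <<'E'
from rig import *
import cv2,numpy as np
s=sense();print(s)
for n in("scene","top"):
    c=capture(n);cv2.imwrite(f"pics/{n}0.png",c["pixels"]);np.savez(f"pics/{n}0.npz",**c);print(n,c["mtx"],c["view"],[k for k in c])
E
```

```text
pics
{'t': 0.0, 'q': array([-1.15472817,  0.70711361, -0.02762844,  1.48498414,  0.02197976,
        0.9508891 , -0.07551552]), 'qd': array([ 0.00064908, -0.00119958,  0.00070631,  0.00124408, -0.00202011,
        0.00092757, -0.00144313]), 'joint_efforts': array([ 3.58325460e-04, -8.83217525e+01,  1.23463612e+00, -2.36157918e+01,
        1.68488617e-02,  6.48720888e-03, -3.34329786e-05]), 'eef_pos': array([0.25399701, 0.5155726 , 0.23082476]), 'ee_rot': array([-0.37371631,  0.60073496,  0.37330167,  0.6000829 ]), 'force': array([ 0.47035672,  0.44615091, -0.63188802]), 'wrist_torque': array([-0.00345923, -0.00897603,  0.01430717]), 'opening': 1.0006162966695866}
scene [[383.50616341   0.         281.14111381]
 [  0.         383.50616341 209.62219458]
 [  0.           0.           1.        ]] [[-0.33533983  0.94189739 -0.01940382  0.12046779]
 [-0.68949654 -0.23133925  0.68635026  0.27547008]
 [ 0.64198265  0.24353944  0.72701226 -1.19804843]
 [ 0.          0.          0.          1.        ]] ['pixels', 'range_z', 'mtx', 'view']
top [[462.58692029   0.         274.80675345]
 [  0.         462.58692029 206.98426926]
 [  0.           0.           1.        ]] [[-1.05135834e-02 -9.99944436e-01 -7.67165372e-04  2.75899734e-02]
 [ 9.95937748e-01 -1.05400644e-02  8.94254416e-02 -4.83529750e-01]
 [-8.94285588e-02  1.76132889e-04  9.95993224e-01 -1.25025278e+00]
 [ 0.00000000e+00  0.00000000e+00  0.00000000e+00  1.00000000e+00]] ['pixels', 'range_z', 'mtx', 'view']
```

View pics/scene0.png

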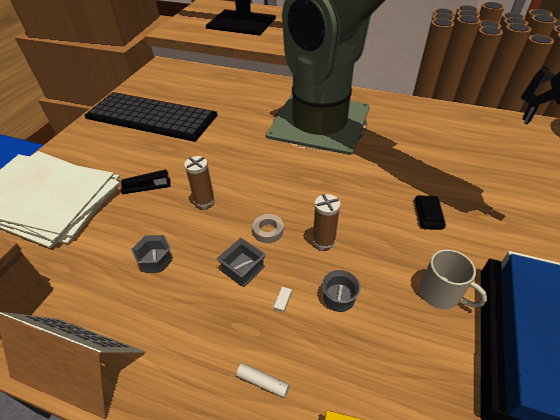

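View pics/top0.png

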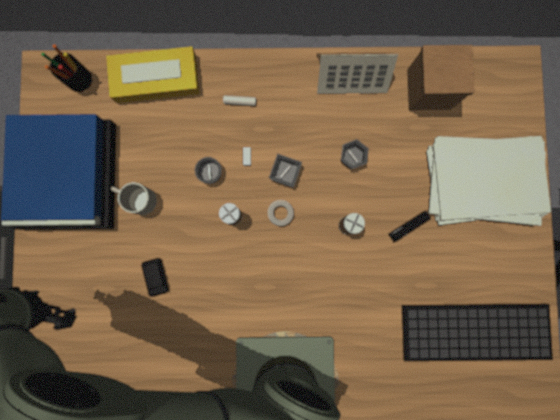

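Scene picture: tubes with their caps at about (197,163) and (326,204), pots at hex (152,253), square (242,261) and round (340,290). The top view has caps at (229,213) and (354,224), and pots at round (209,172), square (286,171) and hex (354,155). The light key bars are visible inside the pots.

```bash
cat > h.py <<'E'
import numpy as np,cv2
def cloud(c):
    d=c["range_z"];K=c["mtx"];v,u=np.mgrid[:d.shape[0],:d.shape[1]]
    p=np.stack([(u-K[0,2])/K[0,0]*d,-(v-K[1,2])/K[1,1]*d,-d],-1)
    R,t=c["view"][:3,:3],c["view"][:3,3]
    return (p-t)@R
def ray(c,uv,z):
    K=c["mtx"];R,t=c["view"][:3,:3],c["view"][:3,3];uv=np.atleast_2d(uv).astype(float)
    d=np.stack([(uv[:,0]-K[0,2])/K[0,0],-(uv[:,1]-K[1,2])/K[1,1],-np.ones(len(uv))],-1)@R
    o=-R.T@t; return o+d*((z-o[2])/d[:,2])[:,None]
def proj(c,P):
    q=np.atleast_2d(P)@c["view"][:3,:3].T+c["view"][:3,3];K=c["mtx"]
    return np.stack([K[0,2]-K[0,0]*q[:,0]/q[:,2],K[1,2]+K[1,1]*q[:,1]/q[:,2]],-1)
E
python3 - <<'E'
from h import *
seeds={"top":dict(tA=(229,213),tB=(354,224),round=(209,172),square=(286,171),hex=(354,155),mug=(136,198),tape=(280,213),eraser=(247,156)),
"scene":dict(tA=(326,204),tB=(197,163),round=(340,290),square=(242,261),hex=(152,253))}
for n in seeds:
    c=dict(np.load(f"pics/{n}0.npz"));P=cloud(c);tiles=[]
    g=cv2.cvtColor(c["pixels"],cv2.COLOR_BGR2HSV)
    print(n,"cam",-c["view"][:3,:3].T@c["view"][:3,3])
    for k,s in seeds[n].items():
        z=.132 if k[0]=='t' and k!='tape' else .045
        w=ray(c,s,z)[0]
        dd=np.hypot(*(P[...,:2]-w[:2]).transpose(2,0,1))
        if z>.1: m=(dd<.04)&(P[...,2]>.12)&(P[...,2]<.15)
        elif k in("round","square","hex"): m=(dd<.05)&(P[...,2]>.036)&(P[...,2]<.055)
        else: m=(dd<.06)&(P[...,2]>.008)&(P[...,2]<.12)
        q=P[m]
        if len(q)==0: print(k,w,"none");continue
        (cx,cy),r=cv2.minEnclosingCircle(q[:,:2].astype(np.float32))
        rect=cv2.minAreaRect(q[:,:2].astype(np.float32))
        print(k,"ray",w[:2].round(4),"n",len(q),"circ",round(cx,4),round(cy,4),round(r,4),"rect",np.round(rect[0],4),np.round(rect[1],3),round(rect[2],1),"z",np.percentile(q[:,2],[5,50,95]).round(4))
        if k not in("mug","tape","eraser"):
            u,v=s;tiles.append(cv2.resize(c["pixels"][v-25:v+25,u-25:u+25],(260,260),interpolation=cv2.INTER_CUBIC))
    tiles.append(tiles[0]*0)
    cv2.imwrite(f"pics/{n}_c.png",np.vstack([np.hstack(tiles[:3]),np.hstack(tiles[3:])]))
E
```

```text
top cam [0.3700473  0.02271222 1.28850432]
tA ray [0.46   0.1375] n 322 circ 0.4618 0.1395 0.0255 rect [0.4616 0.139 ] [0.048 0.048] 89.8 z [0.1262 0.1304 0.1358]
tB ray [ 0.4291 -0.1751] n 326 circ 0.4339 -0.1747 0.0255 rect [ 0.433  -0.1744] [0.049 0.048] 89.4 z [0.1261 0.1306 0.1348]
round ray [0.579  0.2003] n 235 circ 0.5874 0.2058 0.037 rect [0.5881 0.2057] [0.071 0.072] 27.4 z [0.0373 0.0434 0.0481]
square ray [ 0.5796 -0.009 ] n 290 circ 0.5848 -0.0064 0.049 rect [ 0.5849 -0.0055] [0.073 0.073] 69.3 z [0.0373 0.0437 0.049 ]
hex ray [ 0.6217 -0.1949] n 249 circ 0.6278 -0.1954 0.041 rect [ 0.6271 -0.1954] [0.073 0.079] 79.0 z [0.038  0.0432 0.0488]
mug ray [0.5101 0.3976] n 710 circ 0.5043 0.4042 0.0568 rect [0.5076 0.402 ] [0.079 0.098] 4.9 z [0.0104 0.0605 0.0911]
tape ray [0.4653 0.0087] n 382 circ 0.4748 0.0043 0.0419 rect [0.4704 0.0095] [0.07  0.071] 84.9 z [0.0185 0.0236 0.0277]
eraser ray [0.622  0.0968] n 141 circ 0.63 0.1001 0.0258 rect [0.6302 0.1016] [0.023 0.05 ] 89.6 z [0.0088 0.0124 0.0173]
scene cam [0.99945962 0.24203079 0.68426446]
tA ray [0.4686 0.137 ] n 434 circ 0.4618 0.1386 0.0266 rect [0.4623 0.1386] [0.051 0.051] 37.8 z [0.1235 0.1303 0.1343]
tB ray [ 0.436  -0.1712] n 331 circ 0.4345 -0.175 0.0263 rect [ 0.4352 -0.1745] [0.049 0.05 ] 56.7 z [0.1223 0.1303 0.1346]
round ray [0.5979 0.2051] n 439 circ 0.587 0.2048 0.0375 rect [0.5868 0.2042] [0.072 0.073] 39.5 z [0.0371 0.0442 0.047 ]
square ray [5.962e-01 5.000e-04] n 401 circ 0.5872 -0.0035 0.0478 rect [ 0.585  -0.0071] [0.074 0.073] 69.9 z [0.037  0.044  0.0474]
hex ray [ 0.6382 -0.1861] n 390 circ 0.628 -0.195 0.0406 rect [ 0.6295 -0.1942] [0.076 0.072] 50.1 z [0.037  0.044  0.0468]
```

View pics/top_c.png

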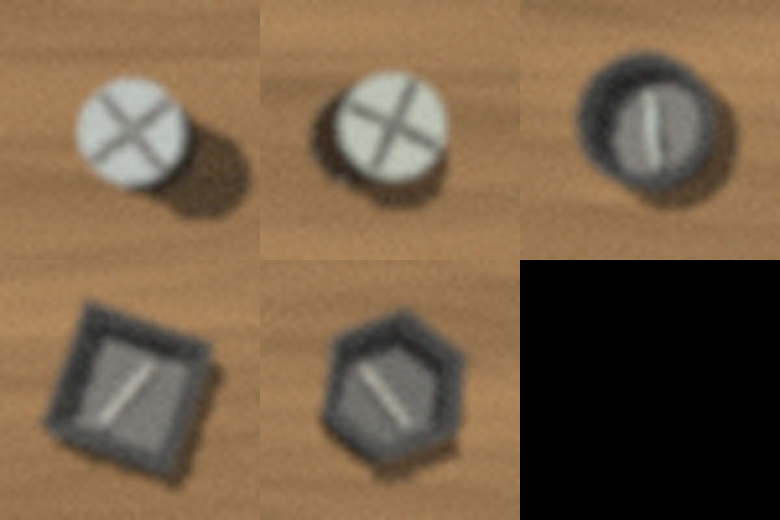

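View pics/scene_c.png

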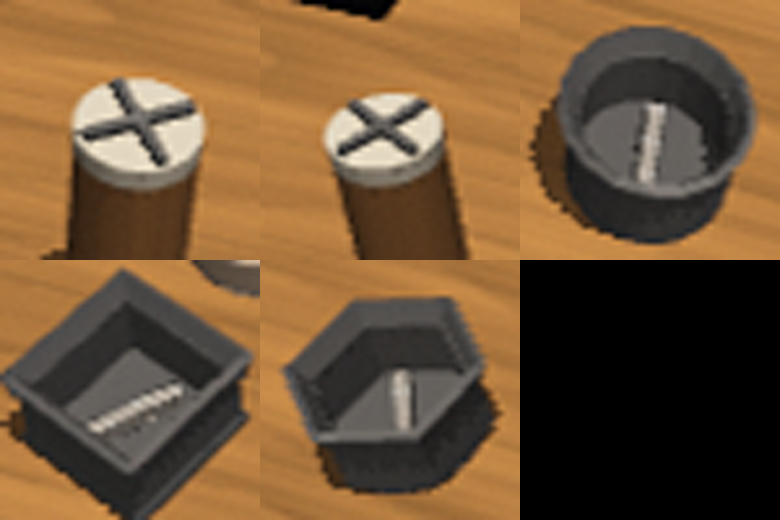

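```bash
cat >> h.py <<'E'
from scipy.spatial.transform import Rotation as Rn
def go(s,target,yaw=None):
    """shift in tool axes (units of 1 m) to the world target, twist units for jaw (tool z) heading yaw mod pi"""
    R=Rn.from_quat(s["ee_rot"]).as_matrix();d=R.T@(np.array(target)-s["eef_pos"])
    zy=np.arctan2(R[1,2],R[0,2]);print("t",round(s["t"],2),"pos",s["eef_pos"].round(4),"F",s["force"].round(2),"M",s["wrist_torque"].round(3),"op",round(s["opening"],3),"jawyaw",round(zy,3),"q7",s["q"][6].round(2),"toolx",R[:,0].round(3))
    print("shift",d.round(4))
    if yaw is not None:
        e=(yaw-zy+np.pi/2)%np.pi-np.pi/2; print("twist units",round(-e/1.5*np.sign(-R[2,0]),4),"rad yaw",round(e,3))
E
python3 - <<'E'
from h import *; from rig import *
L={"top":dict(A1=((229,213),.134,(104,98),(160,165)),A2=((229,213),.134,(95,160),(168,103)),B1=((354,224),.134,(153,85),(118,165)),B2=((354,224),.134,(90,105),(177,147)),
 round=((209,172),.016,(130,93),(135,168)),square=((286,171),.016,(152,103),(100,165)),hex=((354,155),.016,(105,108),(148,167))),
"scene":dict(A1=((326,204),.134,(118,83),(162,163)),A2=((326,204),.134,(78,134),(192,105)),B1=((197,163),.134,(92,102),(155,153)),B2=((197,163),.134,(82,150),(168,103)),
 round=((340,290),.016,(137,103),(125,182)),square=((242,261),.016,(92,170),(183,125)),hex=((152,253),.016,(140,110),(143,168)))}
for n in L:
    c=dict(np.load(f"pics/{n}0.npz"))
    for k,(s,z,a,b) in L[n].items():
        p,q=[ray(c,np.array(s)-25+np.array(x)/5.2,z)[0] for x in(a,b)]
        d=q-p;print(n,k,"mid",((p+q)/2)[:2].round(4),"len",np.hypot(d[0],d[1]).round(3),"ang mod90",round(np.degrees(np.arctan2(d[1],d[0]))%90,1))
go(sense(),[.4617,.139,.22])
E
```

```text
top A1 mid [0.4591 0.1364] len 0.042 ang mod90 39.5
top A2 mid [0.4591 0.1366] len 0.044 ang mod90 37.6
top B1 mid [ 0.4314 -0.1775] len 0.042 ang mod90 65.0
top B2 mid [ 0.4309 -0.1765] len 0.046 ang mod90 63.4
top round mid [0.5837 0.2031] len 0.041 ang mod90 3.9
top square mid [ 0.5823 -0.0075] len 0.044 ang mod90 49.6
top hex mid [ 0.6235 -0.198 ] len 0.039 ang mod90 34.5
scene A1 mid [0.4653 0.1398] len 0.045 ang mod90 36.6
scene A2 mid [0.4644 0.1379] len 0.047 ang mod90 37.8
scene B1 mid [ 0.4373 -0.1735] len 0.048 ang mod90 62.6
scene B2 mid [ 0.4364 -0.1727] len 0.045 ang mod90 63.0
scene round mid [0.5846 0.205 ] len 0.035 ang mod90 6.2
scene square mid [ 0.5848 -0.0039] len 0.042 ang mod90 51.0
scene hex mid [ 0.6241 -0.1985] len 0.031 ang mod90 34.7
t 0.1 pos [0.254  0.5156 0.2309] F [ 0.57  0.15 -0.48] M [-0.008  0.043  0.032] op 1.001 jawyaw 1.113 q7 -0.08 toolx [-0.    -0.001 -1.   ]
shift [ 0.0111 -0.3527 -0.246 ]
```

>>> carry_out([
  [[-1, 0.005, -0.09, -0.06, 0], [-1, 0.01, -0.18, -0.12, 0], [-1, 0.01, -0.26, -0.18, 0], [-1, 0.01, -0.3527, -0.246, 0], [-1, 0.01, -0.3527, -0.246, 0], [-1, 0.01, -0.3527, -0.246, 0], [-1, 0.01, -0.3527, -0.246, 0], [-1, 0.01, -0.3527, -0.246, 0], [-1, 0.01, -0.3527, -0.246, 0], [-1, 0.01, -0.3527, -0.246, 0], [-1, 0.01, -0.3527, -0.246, 0], [-1, 0.01, -0.3527, -0.246, 0]],
], newtons=40)

```text
t: 1.1
eef_pos: [0.4631, 0.1352, 0.2208]
ee_rot: [-0.372, 0.602, 0.371, 0.601]
force: [-0.1, 0.6, 0.2]
opening: 1.002
```

```bash
python3 - <<'E'
from h import *; from rig import *
go(sense(),[.4617,.139,.085],np.radians(64))
E
```

```text
t 1.1 pos [0.4631 0.1352 0.2208] F [-0.1  0.6  0.2] M [ 0.014 -0.024  0.024] op 1.002 jawyaw 1.107 q7 0.66 toolx [-0.    -0.002 -1.   ]
shift [0.1358 0.003  0.0031]
twist units -0.0064 rad yaw 0.01
```

>>> carry_out([
  [[-1, 0, 0.003, 0.003, 0], [-1, 0.03, 0.003, 0.003, 0], [-1, 0.06, 0.003, 0.003, 0], [-1, 0.09, 0.003, 0.003, 0], [-1, 0.12, 0.003, 0.003, 0], [-1, 0.136, 0.003, 0.003, 0], [-1, 0.136, 0.003, 0.003, 0], [-1, 0.136, 0.003, 0.003, 0]],
])

```text
t: 1.77
eef_pos: [0.4611, 0.1398, 0.0849]
ee_rot: [-0.373, 0.602, 0.372, 0.6]
force: [0.9, -1.2, 1.5]
opening: 1.0
```

>>> carry_out([
  [[1, 0, 0, 0, 0], [1, 0, 0, 0, 0], [1, 0, 0, 0, 0], [1, 0, 0, 0, 0], [1, 0, 0, 0, 0], [1, 0, 0, 0, 0], [1, 0, 0, 0, 0], [1, 0, 0, 0, 0]],
])

```text
t: 2.43
eef_pos: [0.4616, 0.1398, 0.086]
ee_rot: [-0.373, 0.602, 0.372, 0.601]
force: [-1.2, -2.0, 14.8]
opening: 0.583
```

```bash
python3 - <<'E'
from h import *; from rig import *
go(sense(),[.4617,.139,.085],np.radians(64))
E
```

```text
t 2.43 pos [0.4616 0.1398 0.086 ] F [-1.16 -2.02 14.77] M [-0.241  0.409  0.037] op 0.583 jawyaw 1.108 q7 0.61 toolx [ 0.    -0.002 -1.   ]
shift [ 0.001  -0.0005 -0.0007]
twist units -0.0057 rad yaw 0.009
```

>>> carry_out([
  [[1, -0.015, 0, 0, 0], [1, -0.03, 0, 0, 0], [1, -0.045, 0, 0, 0], [1, -0.06, 0, 0, 0], [1, -0.06, 0, 0, 0], [1, -0.06, 0, 0, 0], [1, -0.06, 0, 0, 0], [1, -0.06, 0, 0, 0], [1, -0.06, 0, 0, 0]],
])

```text
t: 3.18
eef_pos: [0.4613, 0.1399, 0.1454]
ee_rot: [-0.373, 0.602, 0.372, 0.601]
force: [-0.6, 0.5, -3.0]
opening: 0.585
```

>>> carry_out([
  [[1, 0, 0, 0, 0], [1, 0, 0, 0, 0], [1, 0, 0, 0, 0]],
])

```text
t: 3.43
eef_pos: [0.4612, 0.1399, 0.1452]
ee_rot: [-0.373, 0.602, 0.372, 0.6]
force: [-0.9, -0.3, -2.4]
opening: 0.579
```

```bash
python3 - <<'E'
from h import *; from rig import *
go(sense(),[.587,.205,.19])
go(sense(),[.585,-.006,.19])
go(sense(),[.6275,-.195,.19])
E
```

```text
t 3.43 pos [0.4612 0.1399 0.1452] F [-0.88 -0.28 -2.38] M [-0.023  0.047  0.052] op 0.579 jawyaw 1.109 q7 0.63 toolx [-0.001 -0.003 -1.   ]
shift [-0.0452 -0.0835  0.1143]
t 3.43 pos [0.4612 0.1399 0.1452] F [-0.88 -0.28 -2.38] M [-0.023  0.047  0.052] op 0.579 jawyaw 1.109 q7 0.63 toolx [-0.001 -0.003 -1.   ]
shift [-0.0446 -0.1759 -0.0755]
t 3.43 pos [0.4612 0.1399 0.1452] F [-0.88 -0.28 -2.38] M [-0.023  0.047  0.052] op 0.579 jawyaw 1.109 q7 0.63 toolx [-0.001 -0.003 -1.   ]
shift [-0.0442 -0.2982 -0.2257]
```

```bash
python3 - <<'E'
from h import *; from rig import *
f=[]
for i in range(10): c=capture("scene"); f.append(sense()["force"])
f=np.array(f);print(f.mean(0),f.std(0),f[:,2].round(2))
E
```

```text
[ 0.08739298 -0.11890818 -3.40452542] [0.36200435 0.37298178 0.51337777] [-3.7  -1.97 -3.67 -3.45 -3.67 -3.92 -3.17 -3.45 -3.56 -3.49]
```

>>> carry_out([
  [[1, -0.015, -0.02, -0.01, -0.02], [1, -0.015, -0.05, -0.02, -0.05], [1, -0.015, -0.08, -0.035, -0.08], [1, -0.015, -0.11, -0.05, -0.11], [1, -0.015, -0.14, -0.06, -0.13], [1, -0.015, -0.165, -0.07, -0.144], [1, -0.015, -0.176, -0.0755, -0.144], [1, -0.015, -0.176, -0.0755, -0.144], [1, -0.015, -0.176, -0.0755, -0.144], [1, -0.015, -0.176, -0.0755, -0.144]],
])

```text
t: 4.77
eef_pos: [0.5847, -0.0054, 0.1606]
ee_rot: [-0.435, 0.558, 0.435, 0.557]
force: [0.5, 0.4, -3.4]
opening: 0.58
```

```bash
python3 - <<'E'
from h import *; from rig import *
for n in("scene","top"):
    c=capture(n);P=cloud(c);cv2.imwrite(f"pics/{n}1.png",c["pixels"])
    u,v=(242,215) if n=="scene" else (286,171)
    cv2.imwrite(f"pics/{n}1c.png",cv2.resize(c["pixels"][v-70:v+70,u-70:u+70],(560,560),interpolation=cv2.INTER_CUBIC))
go(sense(),[.585,-.006,.103],1.325)
E
```

```text
t 4.87 pos [ 0.5848 -0.0052  0.1608] F [-0.38  0.55 -2.98] M [ 0.045  0.013 -0.005] op 0.586 jawyaw 1.326 q7 1.09 toolx [-0.001 -0.002 -1.   ]
shift [ 0.0578 -0.0004 -0.0006]
twist units 0.0005 rad yaw -0.001
```

View pics/scene1c.png

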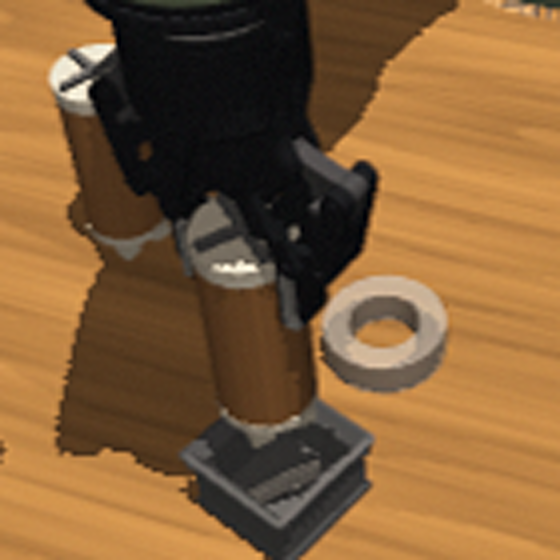

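The crop shows the tube upright over the square pot. A cap rib at (195,245)-(240,230) looks parallel to the bar at (250,495)-(320,460).

>>> carry_out([
  [[1, 0.015, 0, 0, 0], [1, 0.03, 0, 0, 0], [1, 0.04, 0, 0, 0], [1, 0.05, 0, 0, 0], [1, 0.055, 0, 0, 0], [1, 0.058, 0, 0, 0], [1, 0.06, 0, 0, 0], [1, 0.06, 0, 0, 0], [1, 0.06, 0, 0, 0]],
])

```text
t: 5.62
eef_pos: [0.585, -0.0054, 0.1011]
ee_rot: [-0.436, 0.558, 0.435, 0.557]
force: [-0.6, -0.9, -2.9]
opening: 0.583
```

>>> carry_out([
  [[1, 0.003, 0, 0, 0], [1, 0.005, 0, 0, 0], [1, 0.007, 0, 0, 0], [1, 0.008, 0, 0, 0], [1, 0.008, 0, 0, 0], [1, 0.008, 0, 0, 0]],
])

```text
t: 6.12
eef_pos: [0.585, -0.0054, 0.0931]
ee_rot: [-0.436, 0.558, 0.435, 0.557]
force: [-0.5, -0.3, -3.3]
opening: 0.585
```

>>> carry_out([
  [[0, 0, 0, 0, 0], [-0.5, 0, 0, 0, 0], [-1, 0, 0, 0, 0], [-1, 0, 0, 0, 0], [-1, 0, 0, 0, 0], [-1, 0, 0, 0, 0], [-1, 0, 0, 0, 0]],
])

```text
t: 6.7
eef_pos: [0.585, -0.0054, 0.0932]
ee_rot: [-0.436, 0.558, 0.435, 0.557]
force: [-0.8, 0.4, -0.3]
opening: 0.994
```

>>> carry_out([
  [[-1, -0.03, 0, 0, 0], [-1, -0.06, 0, 0, 0], [-1, -0.09, 0, 0, 0], [-1, -0.12, 0, 0, 0], [-1, -0.13, 0, 0, 0], [-1, -0.13, 0, 0, 0], [-1, -0.13, 0, 0, 0]],
])

```text
t: 7.28
eef_pos: [0.585, -0.0051, 0.2232]
ee_rot: [-0.436, 0.558, 0.434, 0.557]
force: [-0.3, 0.4, -0.2]
opening: 0.999
```

```bash
python3 - <<'E'
from h import *; from rig import *
go(sense(),[.434,-.1748,.222],1.109)
E
```

```text
t 7.28 pos [ 0.585  -0.0051  0.2232] F [-0.28  0.38 -0.17] M [ 0.031  0.006 -0.026] op 0.999 jawyaw 1.326 q7 1.11 toolx [ 0.    -0.002 -1.   ]
shift [ 0.0016  0.1053 -0.2012]
twist units 0.1444 rad yaw -0.217
```

>>> carry_out([
  [[-1, 0, 0.015, -0.03, 0], [-1, 0, 0.035, -0.065, 0], [-1, 0, 0.055, -0.1, 0], [-1, 0, 0.075, -0.14, 0], [-1, 0, 0.09, -0.17, 0], [-1, 0, 0.1, -0.19, 0], [-1, 0, 0.1053, -0.2012, 0], [-1, 0, 0.1053, -0.2012, 0], [-1, 0, 0.1053, -0.2012, 0], [-1, 0, 0.1053, -0.2012, 0]],
])

```text
t: 8.12
eef_pos: [0.4345, -0.1739, 0.2231]
ee_rot: [-0.436, 0.558, 0.435, 0.557]
force: [-0.0, 0.9, 0.5]
opening: 0.998
```

```bash
python3 - <<'E'
from h import *; from rig import *
for n in("scene","top"):
    c=capture(n);P=cloud(c)
    for k,w in dict(A=(.585,-.006),B=(.434,-.1748)).items():
        dd=np.hypot(*(P[...,:2]-w).transpose(2,0,1));m=(dd<.035)&(P[...,2]>.12)&(P[...,2]<.152)
        q=P[m]
        if len(q): print(n,k,len(q),np.round(cv2.minEnclosingCircle(q[:,:2].astype(np.float32))[0],4),np.percentile(q[:,2],[10,50,90]).round(4))
go(sense(),[.434,-.1748,.086])
E
```

```text
scene A 563 [ 0.586  -0.0062] [0.127  0.1361 0.1399]
scene B 327 [ 0.4336 -0.1756] [0.1241 0.1302 0.134 ]
top A 328 [ 0.5857 -0.0061] [0.133  0.1362 0.1401]
top B 120 [ 0.4257 -0.1659] [0.1272 0.1302 0.1338]
t 8.22 pos [ 0.4346 -0.1738  0.2233] F [ 0.63 -0.75  0.19] M [0.007 0.031 0.044] op 1.001 jawyaw 1.327 q7 1.41 toolx [-0.    -0.002 -1.   ]
shift [ 0.1373  0.0004 -0.0008]
```

Tube A is home: its cap is 6 mm higher than when it stood on the desk. Now tube B.

>>> carry_out([
  [[-1, 0.03, 0, -0.001, 0], [-1, 0.06, 0, -0.001, 0], [-1, 0.09, 0, -0.001, 0], [-1, 0.12, 0, -0.001, 0], [-1, 0.137, 0, -0.001, 0], [-1, 0.137, 0, -0.001, 0], [-1, 0.137, 0, -0.001, 0], [-1, 0.137, 0, -0.001, 0]],
])

```text
t: 8.88
eef_pos: [0.4349, -0.1748, 0.0873]
ee_rot: [-0.436, 0.557, 0.435, 0.557]
force: [-0.2, -0.0, 0.7]
opening: 0.999
```

>>> carry_out([
  [[1, 0, 0, 0, 0], [1, 0, 0, 0, 0], [1, 0, 0, 0, 0], [1, 0, 0, 0, 0], [1, 0, 0, 0, 0], [1, 0, 0, 0, 0], [1, 0, 0, 0, 0], [1, 0, 0, 0, 0]],
])

```text
t: 9.55
eef_pos: [0.4353, -0.1754, 0.0882]
ee_rot: [-0.437, 0.557, 0.434, 0.557]
force: [-0.9, -2.5, 15.5]
opening: 0.59
```

>>> carry_out([
  [[1, -0.015, 0, 0, 0], [1, -0.03, 0, 0, 0], [1, -0.045, 0, 0, 0], [1, -0.06, 0, 0, 0], [1, -0.075, 0, 0, 0], [1, -0.075, 0, 0, 0], [1, -0.075, 0, 0, 0], [1, -0.075, 0, 0, 0], [1, -0.075, 0, 0, 0], [1, -0.075, 0, 0, 0]],
])

```text
t: 10.38
eef_pos: [0.4348, -0.175, 0.1625]
ee_rot: [-0.437, 0.557, 0.435, 0.557]
force: [0.3, 0.7, -5.8]
opening: 0.595
```

```bash
python3 - <<'E'
from h import *; from rig import *
f=[]
for i in range(8): c=capture("scene"); f.append(sense()["force"])
f=np.array(f);print(f.mean(0),f[:,2].round(2))
go(sense(),[.587,.205,.161],1.326+.55)
go(sense(),[.6275,-.195,.161],1.326-.51)
E
```

```text
[ 0.16647567  0.13667361 -5.40469833] [-5.42 -5.9  -4.86 -5.57 -5.68 -5.26 -5.08 -5.47]
t 10.78 pos [ 0.4351 -0.1751  0.1632] F [-0.84  0.04 -5.47] M [ 0.046 -0.052  0.028] op 0.588 jawyaw 1.327 q7 1.36 toolx [ 0.002 -0.003 -1.   ]
shift [ 0.0014 -0.0557  0.4055]
twist units -0.3659 rad yaw 0.549
t 10.78 pos [ 0.4351 -0.1751  0.1632] F [-0.84  0.04 -5.47] M [ 0.046 -0.052  0.028] op 0.588 jawyaw 1.327 q7 1.36 toolx [ 0.002 -0.003 -1.   ]
shift [ 0.0027 -0.1915  0.0271]
twist units 0.3408 rad yaw -0.511
```

Heavy, so it goes in the round pot. I'll swing round the base side of tube A.

>>> carry_out([
  [[1, 0, 0.005, 0.02, 0], [1, 0, 0.013, 0.05, 0], [1, 0, 0.02, 0.085, 0], [1, 0, 0.03, 0.12, 0], [1, 0, 0.038, 0.155, 0], [1, 0, 0.047, 0.19, 0], [1, 0, 0.055, 0.22, 0], [1, 0, 0.062, 0.25, 0], [1, 0, 0.066, 0.267, 0], [1, 0, 0.066, 0.267, 0], [1, 0, 0.066, 0.267, 0]],
])

```text
t: 11.7
eef_pos: [0.4353, 0.1007, 0.1623]
ee_rot: [-0.437, 0.557, 0.435, 0.557]
force: [-0.2, 0.3, -6.0]
opening: 0.587
```

```bash
python3 - <<'E'
from h import *; from rig import *
go(sense(),[.587,.205,.161],1.326+.55)
E
```

```text
t 11.7 pos [0.4353 0.1007 0.1623] F [-0.22  0.32 -5.96] M [ 0.166 -0.008  0.028] op 0.587 jawyaw 1.329 q7 0.85 toolx [ 0.002 -0.003 -1.   ]
shift [ 0.0014 -0.1223  0.1376]
twist units -0.3646 rad yaw 0.547
```

>>> carry_out([
  [[1, 0, -0.015, 0.017, -0.04], [1, 0, -0.035, 0.04, -0.1], [1, 0, -0.055, 0.063, -0.17], [1, 0, -0.075, 0.085, -0.23], [1, 0, -0.095, 0.108, -0.29], [1, 0, -0.112, 0.127, -0.34], [1, 0, -0.122, 0.1376, -0.3646], [1, 0, -0.122, 0.1376, -0.3646], [1, 0, -0.122, 0.1376, -0.3646], [1, 0, -0.122, 0.1376, -0.3646], [1, 0, -0.122, 0.1376, -0.3646]],
])

```text
t: 12.62
eef_pos: [0.5865, 0.2041, 0.1625]
ee_rot: [0.571, -0.419, -0.569, -0.418]
force: [0.6, 0.2, -5.2]
opening: 0.591
```

```bash
python3 - <<'E'
from h import *; from rig import *
c=capture("scene");u,v=340,245
cv2.imwrite("pics/scene2c.png",cv2.resize(c["pixels"][v-70:v+70,u-70:u+70],(560,560),interpolation=cv2.INTER_CUBIC))
go(sense(),[.587,.205,.104],1.876)
E
```

```text
t 12.67 pos [0.5865 0.2044 0.1626] F [-0.34 -0.23 -6.19] M [ 0.043  0.013 -0.047] op 0.592 jawyaw 1.875 q7 1.25 toolx [ 0.002 -0.003 -1.   ]
shift [ 0.0586 -0.0005  0.0007]
twist units -0.0006 rad yaw 0.001
```

View pics/scene2c.png

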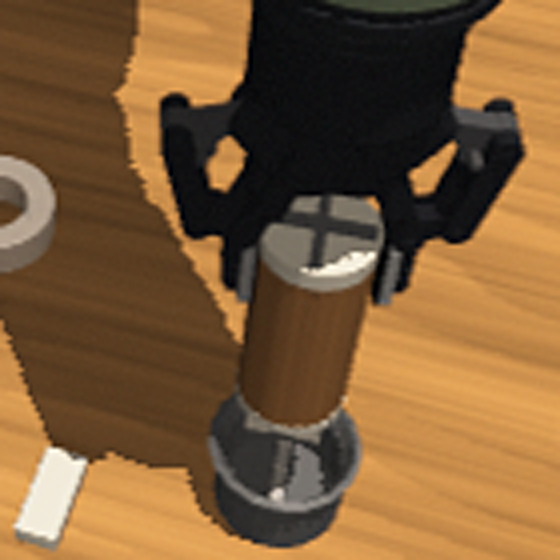

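The crop shows the tube upright over the round pot. The cap rib at (325,200)-(317,265) is roughly in line with the bar at (290,440)-(277,495).

>>> carry_out([
  [[1, 0.015, 0, 0, 0], [1, 0.03, 0, 0, 0], [1, 0.04, 0, 0, 0], [1, 0.05, 0, 0, 0], [1, 0.056, 0, 0, 0], [1, 0.059, 0, 0, 0], [1, 0.06, 0, 0, 0], [1, 0.06, 0, 0, 0], [1, 0.06, 0, 0, 0]],
])

```text
t: 13.42
eef_pos: [0.5867, 0.2043, 0.1029]
ee_rot: [0.571, -0.419, -0.569, -0.418]
force: [-1.4, 2.0, -7.4]
opening: 0.589
```

>>> carry_out([
  [[1, 0.002, 0, 0, 0], [1, 0.003, 0, 0, 0], [1, 0.004, 0, 0, 0], [1, 0.004, 0, 0, 0], [1, 0.004, 0, 0, 0]],
])

```text
t: 13.83
eef_pos: [0.5868, 0.2043, 0.0988]
ee_rot: [0.571, -0.419, -0.569, -0.418]
force: [1.1, 1.4, -6.3]
opening: 0.592
```

>>> carry_out([
  [[1, 0.002, 0, 0, 0], [1, 0.003, 0, 0, 0], [1, 0.004, 0, 0, 0], [1, 0.004, 0, 0, 0], [1, 0.004, 0, 0, 0]],
])

```text
t: 14.25
eef_pos: [0.5867, 0.2043, 0.0947]
ee_rot: [0.571, -0.419, -0.569, -0.418]
force: [0.8, 2.9, -6.9]
opening: 0.592
```

>>> carry_out([
  [[0, 0, 0, 0, 0], [-0.5, 0, 0, 0, 0], [-1, 0, 0, 0, 0], [-1, 0, 0, 0, 0], [-1, 0, 0, 0, 0], [-1, 0, 0, 0, 0], [-1, 0, 0, 0, 0]],
])

```text
t: 14.83
eef_pos: [0.5867, 0.2042, 0.0948]
ee_rot: [0.571, -0.419, -0.569, -0.418]
force: [-0.1, 0.8, 0.3]
opening: 1.0
```

>>> carry_out([
  [[-1, -0.03, 0, 0, 0], [-1, -0.06, 0, 0, 0], [-1, -0.09, 0, 0, 0], [-1, -0.12, 0, 0, 0], [-1, -0.15, 0, 0, 0], [-1, -0.15, 0, 0, 0], [-1, -0.15, 0, 0, 0], [-1, -0.15, 0, 0, 0]],
])

```text
t: 15.5
eef_pos: [0.5861, 0.2046, 0.2441]
ee_rot: [0.571, -0.419, -0.569, -0.418]
force: [-0.2, 0.4, -0.6]
opening: 0.996
```

```bash
python3 - <<'E'
from h import *; from rig import *
for n in("scene","top"):
    c=capture(n);P=cloud(c)
    if n=="scene": cv2.imwrite("pics/scene3.png",c["pixels"])
    for k,w in dict(A=(.585,-.006),B=(.587,.205)).items():
        dd=np.hypot(*(P[...,:2]-w).transpose(2,0,1));q=P[(dd<.035)&(P[...,2]>.128)&(P[...,2]<.155)]
        if len(q): print(n,k,len(q),np.round(cv2.minEnclosingCircle(q[:,:2].astype(np.float32))[0],4),np.percentile(q[:,2],[10,50,90]).round(4))
go(sense(),[.5,.2,.3])
E
```

```text
scene A 497 [ 0.5853 -0.0067] [0.1336 0.1363 0.1402]
scene B 603 [0.5859 0.2033] [0.1341 0.1362 0.1401]
top A 321 [ 0.586  -0.0059] [0.1329 0.1366 0.1407]
t 15.6 pos [0.586  0.2046 0.2437] F [0.36 0.09 0.1 ] M [-0.023  0.009  0.007] op 1.001 jawyaw 1.875 q7 1.28 toolx [ 0.001 -0.004 -1.   ]
shift [-0.0564  0.0834  0.0212]
```

View pics/scene3.png

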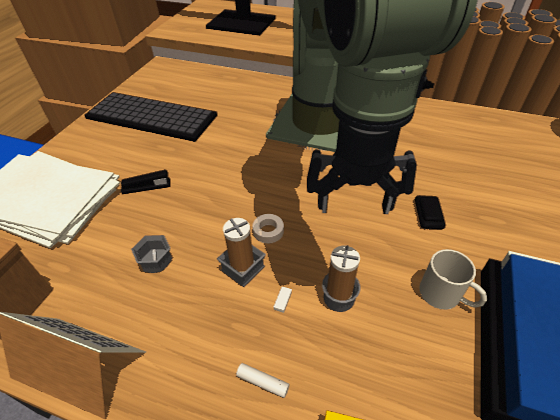

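The picture shows both tubes upright in their pots, with caps at (237,230) in the square pot and (343,258) in the round one. The gripper is clear above and the bystanders are where they were. Both caps stand at 136 mm, which is home, so I'm handing in.

```bash
python3 -c "
from rig import *
print(sign_off())"
```

```text
the job is handed in; nothing more can be done
None
```

Both tubes are filed in their pots, and I handed the job in at about 15.6 s of the 69 s allowed; sign-off gave no verdict.

- **First tube:** it weighed about 3.2 N when lifted, so I took it as the hollow hub and put it in the square pot.
- **Second tube:** it weighed about 5.4 N, which is at the low edge of the heavy class but far from the others, so it went in the round pot.
- **Fitting:** I turned each tube in the air to match the key bar direction measured in the images. Both dropped over their bars without any turning on the bar.

Last checks:

- **Height:** both caps measured 136 mm above the desk against 130 mm at the start, which matches fully home.
- **Centring:** both tubes looked upright and within about 2 mm of my estimate of their pot's centre. The round-pot tube was checked from the scene camera only, because the top view gave no reading there.
- **Surroundings:** the gripper was open and clear, and the bystanders looked unmoved by eye.

No check failed.

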